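Close the bead tin, then hold up its outer lid for spraying

TASK

Take the sanding stick off the open bead tin and lay it on the table, then, by the inner lid's knob, lower both nested lids together onto the tin until the inner lid sits fully home, and let go. Now grip the outer lid by its rim, lift it alone straight up clear of the knob and finish while still holding it up there, roughly level, ready for spraying, the inner lid left undisturbed. Drop nothing, and leave the tin, the paint bottles and the jar where they stand.

Things in the scene. Friction and masses are not known exactly. Their poses are not given: they have to be found in the camera images.
- tin_mouth (a point): The centre of the open mouth of a loose upright round steel tin, level with the top of its rim, 70 mm above the table. The tin is 56 mm across and 70 mm tall; its mouth is 48 mm across (rim 3 to 4 mm thick). It weighs about 0.55 kg and is not fastened. z axis up.
- stick_center (a point): The centre of a loose wooden sanding stick with a grey upper face, 120 x 20 x 14 mm: x along its length, y across its 20 mm width, z up through its thickness. It starts lying flat across the tin's rim (its underside level with the rim). Weighs about 30 g. Over the tin, keep the fingertips above the rim.
- inner_center (a point): Centre (26.5 mm above the underside) of the round aluminium inner lid, 53 mm tall, 0.18 kg, z up: a plug 44 mm wide, 8 mm high, foot bevelled to 35 mm, which enters the tin's mouth; above it a drum 54 mm wide, 14 mm high, which rests on the rim; on top an upright wooden knob 18 mm wide, 31 mm high. Starts standing on the table under the outer lid. Seated, this point is 18.5 mm above the mouth centre.
- outer_center (a point): Centre (9 mm above the lower edge) of the loose outer lid: round steel cap 63 mm wide, 18 mm tall, z up, 90 g. It rests over the inner lid's drum, 2.5 mm free all round; the knob stands 26 mm proud through a 26 mm hole in its top. The knob lifts both lids; the rim lifts the cap alone. Nested, this point is 8.5 mm below the inner lid's centre; on the tin the cap overhangs by 3.5 mm.
- paint_a: Bystander: red squeeze bottle with a black nozzle, 34 mm across, 105 mm tall, loose; origin at the centre of its underside.
- paint_b: Bystander: yellow squeeze bottle with a black nozzle, 34 mm across, 105 mm tall, loose; origin at the centre of its underside.
- jar: Bystander: small jar, 48 mm across, 50 mm tall, loose; origin at the centre of its underside. The three bystanders stand beyond the tin and lids; the table to the left and right of these is free.
Not all that is in view belongs to the job. Leave any black or green look-alike of the part that bears outer_center alone.

How it is judged:
By the outcome, as a careful person would: the job done as asked, in the order asked, and still so for the second after the job is handed in, while the arm keeps its last pose, push and grip.
It also fails if it takes over 72 s, if anything falls off the work surface, if the arm or the gripper's body presses on something with over 40 N, if the wrist force passes 120 N, or if a joint passes its speed limit or range.

ROBOT

A 6-joint arm with a two-finger parallel gripper is mounted at the origin on the work surface. World frame = base frame: x ahead of the robot, y to its left, z up, the work surface at z = 0. Lengths are in m, angles in degrees, forces in N, time in s.
With the tool pointing down it reaches from about 0.3 to 1 m from the base axis. Payload 5.1 kg.
Tool frame: the origin (TCP) lies at the very end of the fingers, on their centre line; the grasp point (between the pads) lies 19 mm behind it; z points along the fingers, y is the line along which they close (so a half turn about z gives the same grasp; the last joint's range is limited). The gripper opens to 95 mm and grips with 3 to 60 N. Pads are 20 mm wide; open, the fingers measure 119 mm over their backs; the gripper's body (75 mm by 180 mm) begins 59 mm behind the grasp point.
Start: joints at [-71.711, 7.093, 94.555, -0, 78.352, -4.733], TCP at [0.254, -0.598, 0.215] pointing down, gripper open.
Joint ranges: [-149.61, 149.61], [-58.7, 133.49], [1.44, 155.28], [-77.14, 257.14], [18.33, 153.61], [-166.67, 166.67]. Speed limits (degrees/s): [147.25, 147.25, 180, 180, 180, 180].

INTERFACE

Orientations are given as a 3x3 rotation matrix whose columns are the frame's x, y, z axes.
In Python, from bench import arm, camera, camera_model gives the robot as it stands. The module is installed in compiled form; this text tells all that it offers.
- The arm moves only by the tool step_arm, never from a script. Its argument "motion" is a list of rows, each a list of 5 numbers: the shift along the world's x, y, z in cm, then the turn about the world's z in rad, then the opening, from -1 (shut) to 1 (fully open). In form: [[x, y, z, yaw, hand], ...]. A call has 1 to 12 rows; each row is the pose to reach, as a shift and turn from the pose commanded when the call began; what a row does not reach only later rows make up. A row lasts 1/10 s, in which the tool goes at most 50 mm and 8.59 degrees, less where a joint would pass 70% of its speed; a pose out of reach is approached as far as the arm can. A call with a gripper value outside its range is refused whole. The fingers move at their own pace and stop on an object; the grip force is fixed at half the most. Time passes only in rows, so rows that repeat a pose let the fingers close. It gives the time, the measured TCP pose, the force, the opening and the grip force at its end, in the units of the state.
- arm.get_obs(): the state, without advancing time (a new reading comes with each control period).
- camera(name): name is "side" or "top" or "wrist"; returns the picture (384x512x3 uint8, blue, green, red); there is no depth.
- camera_model(name): a dict with "fx", "fy", "cx", "cy" (pixels), "rvec" (rotation vector, rad) and "tvec" (3), from world to camera coordinates, as OpenCV has them; the wrist camera has in their place "mount" (4x4, takes a point from camera to tool coordinates, whose origin is the TCP and whose axes are the flange's). Camera axes: x right, y down, z forward; pixel columns grow to the right and rows downward; lengths in m; the calibration is good to about 2 mm. A picture is of the moment at which its call begins: read the wrist's pose just before it. camera_model takes no time and is no camera call.
- arm.job_done(): hands the job in; it is judged then, once.
The state is a dict: "t": time; "joint_pos": joint angles; "qd": joint speeds; "joint_torque": joint torques, N m; "position": TCP position; "ee_rot": TCP orientation; "force": force on the tool from outside, world axes, zero at the start; "ft_torque": the same for the moment, N m; "width": opening from 0.0 (shut) to 1.0 (fully open); "finger_force": force on a finger pad.
Only numpy, scipy, OpenCV 4.12 (cv2) and the standard library are available. Lean on these libraries where they do the work, as an engineer would, in place of code of your own. Each camera call takes 0.05 s, during which the arm holds its last target. There are 200 camera calls.

## Working session

There is one attempt and no reset: what is moved stays moved. The work goes in short steps, Python scripts to look and compute and a tool call to move; the robot and the scene stay as the last step left them, time stands still between calls to the robot, and variables do not carry over. Pictures are saved under pics/ and viewed, at most 10 in all, crops included, and the job is handed in when it is done.

Besides the shell and the picture viewer there is one more tool, called after "Emit:" as name(argument=value, ...), one argument or row to a line, values as JSON. step_arm: Moves the arm, as the interface text tells. Its arguments: {"type":"object","properties":{"motion":{"type":"array"}},"required":["motion"]}

```bash
mkdir -p pics; cat > h.py <<'E'
import numpy as np, cv2
from bench import arm, camera, camera_model
def shot(name,fn=None):
    o=arm.get_obs(); im=camera(name)
    if fn: cv2.imwrite('pics/'+fn,im)
    return o,im
def cam(name,o=None):
    m=camera_model(name)
    K=np.array([[m['fx'],0,m['cx']],[0,m['fy'],m['cy']],[0,0,1]])
    if 'mount' in m:
        M=np.array(m['mount']);T=np.eye(4);T[:3,:3]=o['ee_rot'];T[:3,3]=o['position']
        W=T@M; R=W[:3,:3].T; t=-R@W[:3,3]
    else:
        R=cv2.Rodrigues(np.array(m['rvec'],float))[0]; t=np.array(m['tvec'],float).ravel()
    return K,R,t
def ray(c,uv,z):
    K,R,t=c; d=R.T@np.linalg.inv(K)@[uv[0],uv[1],1]; p=-R.T@t
    return p+d*(z-p[2])/d[2]
def proj(c,P):
    K,R,t=c; q=K@(R@np.array(P,float)+t); return q[:2]/q[2]
E
python3 - <<'E'
from h import *
o,a=shot('top');_,b=shot('side')
cv2.imwrite('pics/top0.png',a);cv2.imwrite('pics/side0.png',b)
print(o); 
for n in('top','side'):
  K,R,t=cam(n);print(n,-R.T@t,R[2],K[0,0])
print(camera_model('wrist'))
E
```

```text
{'t': 0.0, 'joint_pos': array([-7.17104886e+01,  7.13235234e+00,  9.46324509e+01,  4.10367084e-04,
        7.83538501e+01, -4.73286153e+00]), 'qd': array([ 0.00583735,  0.07736843,  0.01875022, -0.05062366,  0.01823659,
       -0.01108554]), 'joint_torque': array([-5.10673672e-04, -4.17608929e+01, -3.59934711e+01,  7.74206081e-02,
        4.92327218e-02, -1.88851823e-04]), 'position': array([ 0.25397918, -0.59762812,  0.21341682]), 'ee_rot': array([[ 9.20352835e-01,  3.91088538e-01, -6.43223641e-04],
       [ 3.91089027e-01, -9.20350747e-01,  1.96847664e-03],
       [ 1.77857295e-04, -2.06325077e-03, -9.99997856e-01]]), 'force': array([ 0.46360667, -0.2193249 , -0.1179204 ]), 'ft_torque': array([0.01138243, 0.00653594, 0.00103253]), 'finger_force': 0.0, 'width': 1.0033932239011278}
top [0.40103206 0.00222365 0.93227819] [ 0.18341444 -0.02050051 -0.98282189] 376.1477259404326
side [ 0.42202746 -0.71370256  0.69540915] [ 0.15387672  0.7584564  -0.63329759] 493.4069231900483
{'fx': 338.59351095112356, 'fy': 338.59351095112356, 'cx': 248.08133400199023, 'cy': 187.0783116205186, 'mount': array([[-7.45809306e-04, -9.62240095e-01, -2.72201110e-01,
         7.56509337e-02],
       [ 9.99999552e-01, -5.59000989e-04, -7.63831595e-04,
        -8.39400849e-04],
       [ 5.82828697e-04, -2.72201557e-01,  9.62240080e-01,
        -1.70574038e-01],
       [ 0.00000000e+00,  0.00000000e+00,  0.00000000e+00,
         1.00000000e+00]])}
```

View pics/top0.png

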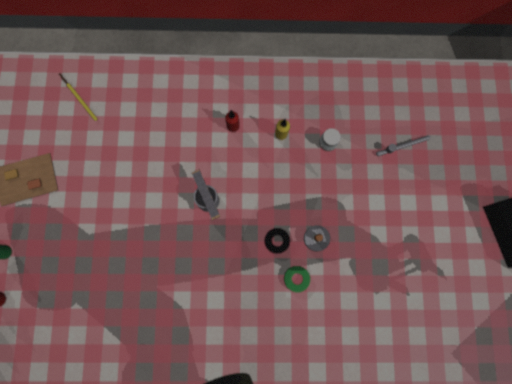

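View pics/side0.png

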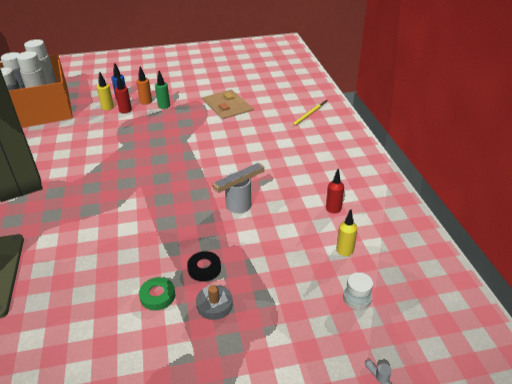

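The top view shows the tin with the stick at about (207,197), the target lids (brown knob) at (318,238), and black and green decoys at (277,240) and (296,279). In the side view the lids are at (214,300) and the stick at (239,178).

```bash
python3 - <<'E'
from h import *
a=cv2.imread('pics/top0.png');b=cv2.imread('pics/side0.png')
A=cv2.resize(a[160:260,180:240],None,fx=5,fy=5,interpolation=3);B=cv2.resize(a[215:265,295:345],None,fx=8,fy=8,interpolation=3)
C=cv2.resize(b[150:220,200:280],None,fx=4,fy=4,interpolation=3)
img=np.zeros((600,800,3),np.uint8);img[:500,:300]=A;img[:280,300:620]=C;img[280:600,400:720]=B[40:360,40:360];cv2.imwrite('pics/c1.png',img)
ct=cam('top');cs=cam('side')
print('tin',ray(ct,(206,200),.07),'stick',ray(ct,(205,194),.084),ray(cs,(239,178),.084))
print('knobtop',ray(ct,(319,238),.053),ray(cs,(213,289),.053))
print('green',ray(ct,(296,279),.01),'black',ray(ct,(277,240),.01))
E
```

```text
tin [0.54031043 0.10089389 0.07      ] stick [0.55191032 0.10197846 0.084     ] [0.55296487 0.09008637 0.084     ]
knobtop [ 0.45550392 -0.16270601  0.053     ] [ 0.45935943 -0.16414346  0.053     ]
green [ 0.36013463 -0.11293837  0.01      ] black [ 0.45267704 -0.06782527  0.01      ]
```

View pics/c1.png

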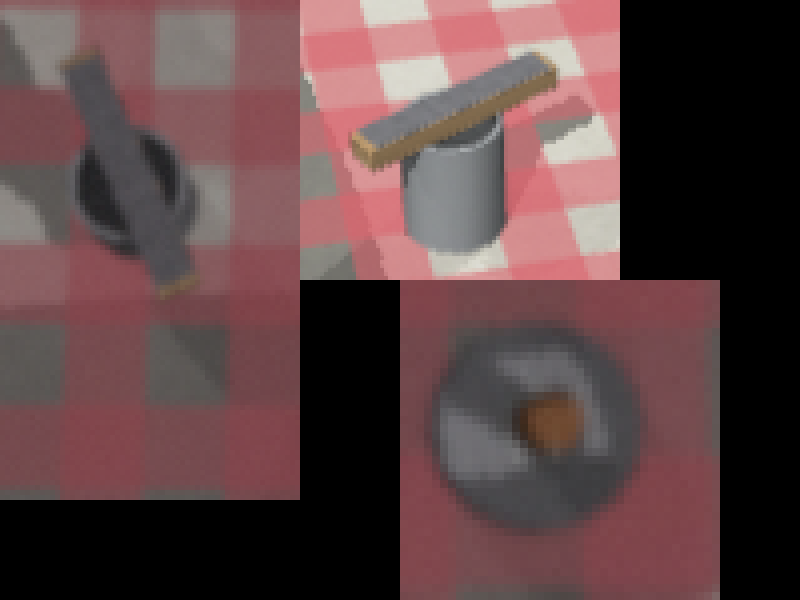

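The crop shows the stick's ends at (80,62) and (180,288), with the tin under it. The knob leans towards (553,422), off the cap centre at (537,428), because of parallax.

```bash
python3 - <<'E'
from h import *
ct=cam('top');cs=cam('side')
def st(c,p,q):
  p=ray(c,p,.084);q=ray(c,q,.084);d=q-p
  print(p,q,(p+q)/2,np.linalg.norm(d),np.degrees(np.arctan2(d[1],d[0])))
st(ct,(196.2,172.2),(216,217.8))
# side crop: x=200+(u-300)/4, y=150+v/4
st(cs,(200+(546-300)/4,150+57/4),(200+(362-300)/4,150+140/4))
R=arm.get_obs()['ee_rot'];print('tool y deg',np.degrees(np.arctan2(R[1,1],R[0,1])))
E
```

```text
[0.60283705 0.12376165 0.084     ] [0.49751283 0.07556103 0.084     ] [0.55017494 0.09966134 0.084     ] 0.11582957971450702 -155.40925728100518
[0.60887165 0.12713148 0.084     ] [0.50216699 0.07775063 0.084     ] [0.55551932 0.10244105 0.084     ] 0.1175770103319512 -155.1662142270698
tool y deg -66.97845097764132
```

Emit:
step_arm(
  motion=[
    [2,5,1,0,1],
    [4,9.5,2,0,1],
    [6,14,3,0,1],
    [8,18.5,4,0,1],
    [10,23,5,0,1],
    [12,27.5,5,0,1],
    [14,32,5,0,1],
    [16,36.5,5,0,1],
    [18,41,5,0,1],
    [20,45,5,0,1],
    [22,49.5,5,0,1],
    [24,54,5,0,1],
  ],
)

```text
t: 1.3
position: [0.4944, -0.0562, 0.2644]
ee_rot: [[0.92, 0.391, -0.0], [0.391, -0.92, -0.0], [-0.0, 0.0, -1.0]]
force: [0.8, -1.4, -0.2]
width: 0.998
finger_force: 0.0
```

Emit:
step_arm(
  motion=[
    [1.5,4,0,0.03,1],
    [3,8,0,0.03,1],
    [4.5,12,0,0.03,1],
    [5.7,15.6,0,0.03,1],
    [5.7,15.6,0,0.03,1],
    [5.7,15.6,0,0.03,1],
  ],
)

```text
t: 1.9
position: [0.5508, 0.0982, 0.2639]
ee_rot: [[0.907, 0.42, -0.002], [0.42, -0.907, -0.001], [-0.002, -0.0, -1.0]]
force: [0.1, -0.2, -0.4]
width: 0.999
finger_force: 0.0
```

```bash
python3 - <<'E'
from h import *
o,im=shot('wrist','w1.png');c=cam('wrist',o);print(o['position'],[proj(c,p) for p in ([.552,.101,.084],[.606,.1255,.084],[.5,.0767,.084])])
E
```

```text
[0.55080587 0.0981592  0.26389177] [array([247.19244047, 163.32512818]), array([247.55269593, 105.54761503]), array([247.4586504 , 214.45916296])]
```

View pics/w1.png

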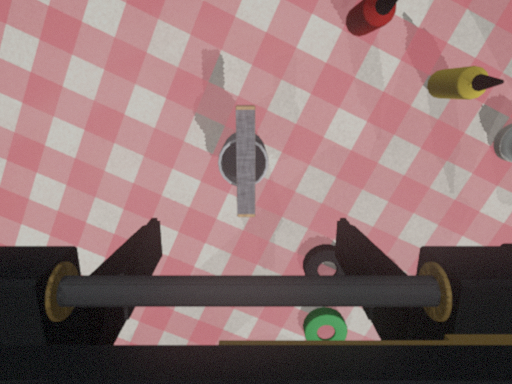

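The wrist view shows the stick centred at u≈246 and spanning v 107–215. The tin is centred at about (244,160). Predictions match, so I descend.

Emit:
step_arm(
  motion=[
    [0.1,0.25,-4,0,0.3],
    [0.1,0.25,-8,0,0.2],
    [0.1,0.25,-12,0,0.2],
    [0.1,0.25,-15,0,0.2],
    [0.1,0.25,-17,0,0.2],
    [0.1,0.25,-18.2,0,0.2],
    [0.1,0.25,-18.9,0,0.2],
    [0.1,0.25,-18.9,0,0.2],
    [0.1,0.25,-18.9,0,0.2],
  ],
)

```text
t: 2.85
position: [0.5531, 0.1, 0.077]
ee_rot: [[0.908, 0.418, 0.002], [0.418, -0.908, 0.0], [0.002, 0.001, -1.0]]
force: [0.1, 1.0, 0.2]
width: 0.602
finger_force: 0.0
```

```bash
python3 - <<'E'
from h import *
o=arm.get_obs();print(o['position'])
E
```

```text
[0.55307821 0.10002808 0.07697151]
```

Emit:
step_arm(
  motion=[
    [0,0,-0.2,0,0],
    [0,0,-0.2,0,-0.3],
    [0,0,-0.2,0,-0.5],
    [0,0,-0.2,0,-0.6],
    [0,0,-0.2,0,-0.8],
    [0,0,-0.2,0,-1],
    [0,0,-0.2,0,-1],
    [0,0,-0.2,0,-1],
    [0,0,-0.2,0,-1],
  ],
)

```text
t: 3.75
position: [0.5522, 0.1004, 0.0738]
ee_rot: [[0.908, 0.419, 0.0], [0.419, -0.908, 0.0], [0.0, -0.0, -1.0]]
force: [-0.4, 0.6, 1.3]
width: 0.202
finger_force: 30.0
```

Emit:
step_arm(
  motion=[
    [0,0,1,0,-1],
    [0,0,3,0,-1],
    [0,0,5,0,-1],
    [-1,4,5,0,-1],
    [-2,8,5,0,-1],
    [-3,12,5,0,-1],
    [-4,16,5,0,-1],
    [-4,16,1,0,-1],
    [-4,16,-3,0,-1],
    [-4,16,-5.5,0,-1],
    [-4,16,-6.5,0,-1],
    [-4,16,-6.5,0,-1],
  ],
)

```text
t: 4.95
position: [0.5113, 0.2598, 0.0075]
ee_rot: [[0.908, 0.418, -0.003], [0.418, -0.908, -0.001], [-0.003, -0.0, -1.0]]
force: [0.2, 0.1, -0.2]
width: 0.208
finger_force: 30.0
```

Emit:
step_arm(
  motion=[
    [0,0,-0.3,0,-1],
    [0,0,-0.5,0,-1],
    [0,0,-0.5,0,-1],
  ],
)

```text
t: 5.25
position: [0.5132, 0.2605, 0.005]
ee_rot: [[0.908, 0.418, 0.002], [0.418, -0.908, 0.001], [0.002, 0.0, -1.0]]
force: [-0.8, -0.5, -0.8]
width: 0.207
finger_force: 30.0
```

Emit:
step_arm(
  motion=[
    [0,0,-0.1,0,-1],
    [0,0,-0.1,0,-1],
    [0,0,-0.1,0,-0.4],
    [0,0,-0.1,0,-0.1],
    [0,0,-0.1,0,0.2],
    [0,0,-0.1,0,0.2],
    [0,0,1.5,0,0.2],
    [0,0,5,0,0.2],
    [0,0,10,0,0.2],
    [0,0,15,0,0.2],
    [0,0,20,0,0.2],
    [0,0,25,0,0.2],
  ],
)

```text
t: 6.45
position: [0.5118, 0.2601, 0.2572]
ee_rot: [[0.908, 0.419, 0.002], [0.419, -0.908, 0.001], [0.002, 0.0, -1.0]]
force: [0.6, 0.4, -0.0]
width: 0.6
finger_force: 0.0
```

Emit:
step_arm(
  motion=[
    [0.5,-4,0,0,0.2],
    [1,-8,0,0,0.2],
    [1.5,-12,0,0,0.2],
    [2,-15,0,0,0.2],
    [2,-15,0,0,0.2],
    [2,-15,0,0,0.2],
    [2,-15,0,0,0.2],
  ],
)

```text
t: 7.15
position: [0.5321, 0.1111, 0.2542]
ee_rot: [[0.908, 0.419, 0.001], [0.419, -0.908, 0.0], [0.001, -0.0, -1.0]]
force: [-0.3, -0.9, -0.3]
width: 0.599
finger_force: 0.0
```

```bash
python3 - <<'E'
from h import *
o,im=shot('wrist','w2.png');c=cam('wrist',o);print(o['position'],proj(c,[.545,.1,.07]))
u,v=proj(c,[.545,.1,.07]).astype(int)
_,t=shot('top','top1.png')
x=im[v-60:v+60,u-80:u+80]
img=np.zeros((600,800,3),np.uint8);img[:480,:640]=cv2.resize(x,None,fx=4,fy=4,interpolation=3)
img[480:600,640:800]=cv2.resize(t[150:240,120:240],(160,120));print('crop',u-80,v-60)
cv2.imwrite('pics/c2.png',img)
E
```

```text
[0.53205162 0.1110807  0.25423012] [263.73971114 158.42188634]
crop 183 98
```

View pics/c2.png

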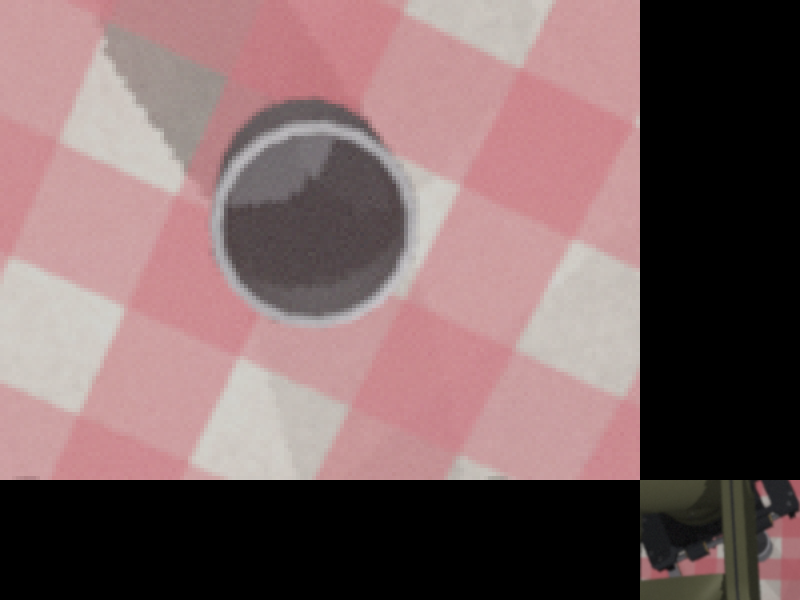

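The tin's rim spans crop x 212–416 and y 121–327, so its centre is at full-image pixel (261.5,154). The stick is hidden by the arm in the top view and will be checked later.

```bash
cat >> h.py <<'E'
def wcam(p,yaw): # ideal (commanded) pose, tool y at angle yaw-90 deg
    R=np.array([[np.cos(yaw),np.sin(yaw),0],[np.sin(yaw),-np.cos(yaw),0],[0,0,-1.]])
    return cam('wrist',dict(position=p,ee_rot=R))
E
python3 - <<'E'
from h import *
o=arm.get_obs();print('yaw',np.arctan2(o['ee_rot'][1,0],o['ee_rot'][0,0]))
c=wcam([.532,.1105,.253],.432);print(ray(c,(261.5,154),.07), ray(cam('wrist',o),(261.5,154),.07))
E
```

```text
yaw 0.4334214943708316
[0.5483208  0.10365996 0.07      ] [0.54818308 0.10450479 0.07      ]
```

Emit:
step_arm(
  motion=[
    [-1.3,-4,0,0,0.2],
    [-2.6,-8,0,0,0.2],
    [-3.9,-12,0,0,0.2],
    [-5.2,-16,0,0,0.2],
    [-6.5,-20,0,0,0.2],
    [-7.8,-24,0,0,0.2],
    [-8.5,-26.3,0,0,0.2],
    [-8.5,-26.3,0,0,0.2],
    [-8.5,-26.3,0,0,0.2],
    [-8.5,-26.3,0,0,0.2],
  ],
)

```text
t: 8.25
position: [0.4476, -0.1516, 0.2536]
ee_rot: [[0.907, 0.42, -0.0], [0.42, -0.907, 0.0], [0.0, -0.0, -1.0]]
force: [-0.9, 1.0, -0.5]
width: 0.603
finger_force: 0.0
```

```bash
python3 - <<'E'
from h import *
o,im=shot('wrist','w3.png');c=wcam([.447,-.1525,.253],.432);print(o['position'])
u,v=proj(c,[.457,-.163,.027]).astype(int)
x=im[v-75:v+75,u-100:u+100]
cv2.imwrite('pics/c3.png',cv2.resize(x,None,fx=4,fy=4,interpolation=3));print('crop',u-100,v-75)
E
```

```text
[ 0.44757984 -0.15155667  0.25363675]
crop 160 78
```

View pics/c3.png

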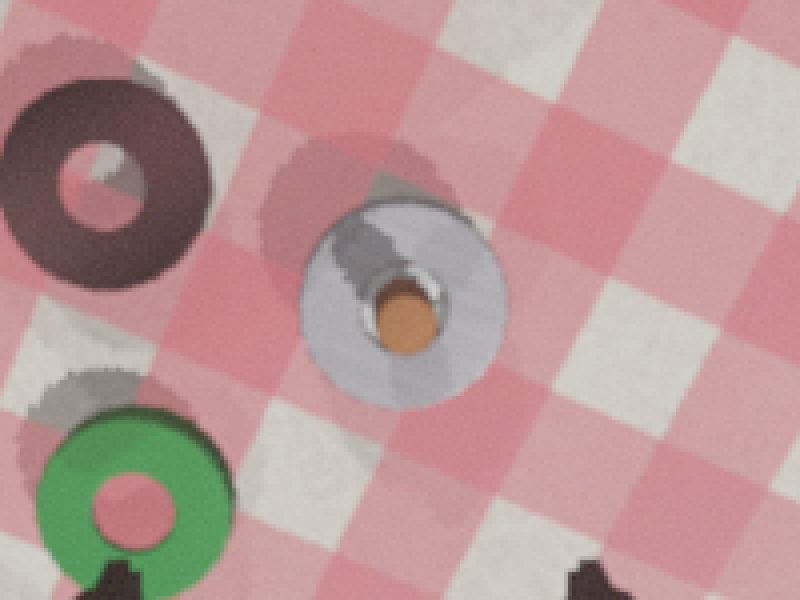

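The crop shows the knob top at (407,323) and the cap centre at (405,305). The black decoy is at left (107,185) and the green one at (137,500).

```bash
python3 - <<'E'
from h import *
c=wcam([.447,-.1525,.253],.432)
print(ray(c,(261.75,158.75),.053),ray(c,(261.25,154.25),.027))
o=arm.get_obs();o2=arm.get_obs();print(o['position'],o2['position'])
E
```

```text
[ 0.45611074 -0.16376538  0.053     ] [ 0.45659792 -0.16398028  0.027     ]
[ 0.44759753 -0.15149157  0.25362605] [ 0.44759753 -0.15149157  0.25362605]
```

Emit:
step_arm(
  motion=[
    [0.9,-1.1,-4,0,-0.1],
    [0.9,-1.1,-8,0,-0.1],
    [0.9,-1.1,-12,0,-0.1],
    [0.9,-1.1,-16,0,-0.1],
    [0.9,-1.1,-19,0,-0.1],
    [0.9,-1.1,-21,0,-0.1],
    [0.9,-1.1,-22,0,-0.1],
    [0.9,-1.1,-22.2,0,-0.1],
    [0.9,-1.1,-22.2,0,-0.1],
  ],
)

```text
t: 9.2
position: [0.4569, -0.1635, 0.0323]
ee_rot: [[0.908, 0.419, 0.001], [0.419, -0.908, -0.0], [0.001, 0.001, -1.0]]
force: [-0.3, -0.3, -0.6]
width: 0.451
finger_force: 0.0
```

Emit:
step_arm(
  motion=[
    [0,0,0,0,-0.3],
    [0,0,0,0,-0.5],
    [0,0,0,0,-0.6],
    [0,0,0,0,-0.7],
    [0,0,0,0,-1],
    [0,0,0,0,-1],
    [0,0,0,0,-1],
    [0,0,0,0,-1],
  ],
)

```text
t: 10.0
position: [0.4564, -0.1637, 0.0322]
ee_rot: [[0.908, 0.418, 0.0], [0.418, -0.908, 0.0], [0.0, 0.0, -1.0]]
force: [-2.3, 2.5, 5.6]
width: 0.181
finger_force: 30.0
```

Emit:
step_arm(
  motion=[
    [0,0,0.5,0,-1],
    [0,0,1.5,0,-1],
    [0,0,4,0,-1],
    [0,0,7,0,-1],
    [0,0,10,0,-1],
    [0,0,12,0,-1],
    [0,0,12,0,-1],
  ],
)

```text
t: 10.7
position: [0.4581, -0.1648, 0.1554]
ee_rot: [[0.908, 0.418, 0.006], [0.418, -0.908, -0.003], [0.004, 0.006, -1.0]]
force: [1.1, 0.4, -3.1]
width: 0.187
finger_force: 30.0
```

Emit:
step_arm(
  motion=[
    [0.5,1.5,0,0,-1],
    [1.4,4,0,0,-1],
    [2.5,7.2,0,0,-1],
    [3.6,10.5,0,0,-1],
    [4.7,13.8,0,0,-1],
    [5.8,17,0,0,-1],
    [6.9,20,0,0,-1],
    [8,23.2,0,0,-1],
    [8.8,25.5,0,0,-1],
    [9.2,26.7,0,0,-1],
    [9.2,26.7,-1,0,-1],
    [9.2,26.7,-2,0,-1],
  ],
)

```text
t: 11.9
position: [0.5475, 0.1025, 0.1301]
ee_rot: [[0.908, 0.419, -0.001], [0.419, -0.908, -0.001], [-0.002, 0.0, -1.0]]
force: [0.0, -0.1, -3.5]
width: 0.181
finger_force: 30.0
```

```bash
python3 - <<'E'
from h import *
o,im=shot('wrist');_,s=shot('side','side1.png');_,t=shot('top','top2.png')
print(o['position'],o['width'])
img=np.zeros((600,800,3),np.uint8);img[:,:400]=cv2.resize(s[80:260,180:300],(400,600),interpolation=3);img[:300,400:]=cv2.resize(im,(400,300));img[300:,400:]=cv2.resize(t[120:270,80:280],(400,300))
cv2.imwrite('pics/c4.png',img)
cs=cam('side');f=lambda p:((proj(cs,p)-[180,80])*10/3).round(0)
print('tin rim pred',f([.5483,.1037,.07]),'TCP',f([.548,.1035,.131]))
E
```

```text
[0.54748045 0.1025391  0.13006328] 0.18064123789589648
tin rim pred [186. 333.] TCP [182. 253.]
```

View pics/c4.png

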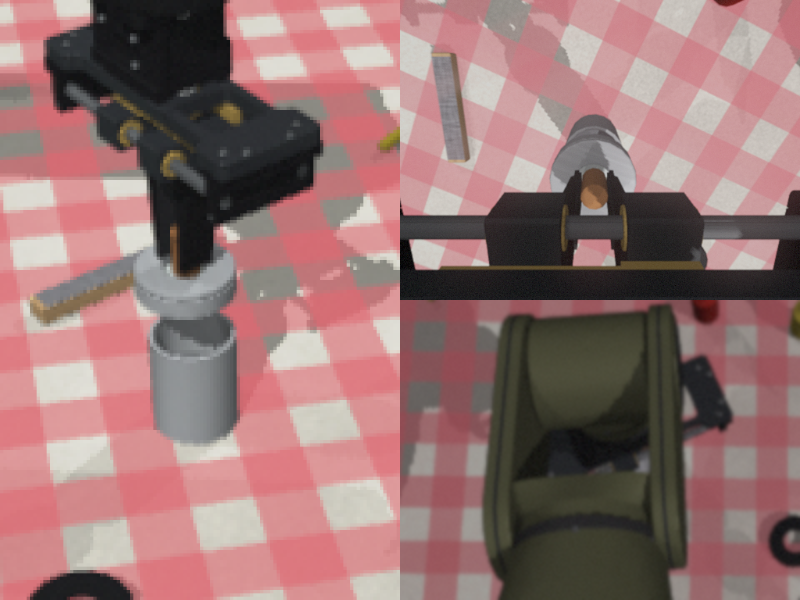

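The side view shows the stick flat on the table and the lid hanging level over the tin. The tin's centre (crop x≈193) may sit slightly right of the cap's (≈185), so I'll measure that numerically.

```bash
python3 - <<'E'
from h import *
s=cv2.imread('pics/side1.png');cs=cam('side');h=cv2.cvtColor(s,cv2.COLOR_BGR2HSV)
print(cs[1][0])
o=arm.get_obs();print(o['position'])
for v in (162,165,168,170,180,185,190,195,200):
  row=h[v,205:265,1].astype(int); V=h[v,205:265,2]
  print(v,' '.join(f'{x}' for x in row))
for z in (.02,.04,.07,.1,.118): print(z,proj(cs,[.5483,.1037,z]))
E
```

```text
[ 0.97765416 -0.2097739  -0.01368415]
[0.54656352 0.10203243 0.12945481]
162 12 8 11 10 8 10 10 8 8 8 14 8 22 63 94 3 8 9 10 8 10 10 10 10 8 10 8 43 72 105 105 120 87 62 16 8 11 9 9 8 9 11 11 11 10 15 57 30 15 17 17 15 17 17 17 17 17 18 17 17
165 10 10 12 17 6 18 64 97 99 101 102 101 100 103 80 22 6 10 9 9 11 9 9 12 9 9 10 9 9 10 11 9 9 10 10 10 10 9 9 8 11 10 10 8 11 11 97 88 30 17 17 17 15 17 17 17 17 15 15 17
168 97 100 101 102 101 103 101 98 92 90 87 87 87 87 71 22 6 9 9 8 10 9 11 11 9 9 9 9 9 9 10 9 10 10 11 8 9 9 8 9 9 9 8 11 9 81 96 98 98 38 17 17 16 16 15 15 15 17 17 17
170 101 102 97 97 93 90 89 88 87 87 82 78 79 78 79 47 18 3 7 9 9 10 10 10 9 10 8 10 9 10 9 9 9 8 10 10 12 10 10 9 9 10 8 28 79 98 102 102 103 85 55 48 60 60 71 72 82 97 97 97
180 93 110 113 112 113 112 113 111 113 113 113 113 111 113 113 113 113 113 85 36 6 11 10 12 13 12 9 10 6 8 9 9 9 12 9 9 9 12 9 12 12 9 10 7 9 32 116 125 123 122 121 121 119 97 79 67 51 50 50 37
185 79 91 109 111 113 113 113 114 113 113 114 113 111 110 107 107 105 105 101 75 10 10 9 10 12 11 9 9 10 10 10 10 10 8 12 11 9 11 9 11 10 10 10 10 6 10 94 99 99 97 98 97 98 97 97 43 18 16 12 10
190 10 10 28 69 78 77 78 79 79 79 80 78 78 77 77 77 78 79 80 79 28 10 9 11 9 10 10 12 12 10 10 10 7 9 9 9 9 11 10 8 9 9 12 11 11 10 94 99 97 98 97 99 98 97 82 80 70 30 24 23
195 10 11 11 19 67 77 78 78 78 78 79 78 77 77 77 77 78 78 79 78 46 4 8 7 10 10 10 10 12 12 7 10 9 12 9 9 7 9 10 6 9 11 10 8 11 10 107 122 125 123 125 125 113 113 113 112 113 113 102 82
200 77 77 77 77 77 106 112 111 111 111 110 111 111 113 111 112 110 113 113 111 95 14 9 9 9 9 10 8 10 8 10 10 9 9 11 9 9 11 10 8 11 11 10 10 11 6 108 124 126 123 115 116 115 114 114 114 113 114 115 116
0.02 [236.71064101 198.27136031]
0.04 [236.36722003 191.03084196]
0.07 [235.83633566 179.83793801]
0.1 [235.28560559 168.22661727]
0.118 [234.94517344 161.04911385]
```

Emit:
step_arm(
  motion=[
    [0.15,0.08,-0.5,0,-1],
    [0.15,0.08,-1.2,0,-1],
    [0.15,0.08,-2,0,-1],
    [0.15,0.08,-2.6,0,-1],
    [0.15,0.08,-2.9,0,-1],
    [0.15,0.08,-3.1,0,-1],
    [0.15,0.08,-3.3,0,-1],
    [0.15,0.08,-3.3,0,-1],
  ],
)

```text
t: 12.85
position: [0.5496, 0.1041, 0.0985]
ee_rot: [[0.908, 0.419, -0.0], [0.419, -0.908, -0.0], [-0.0, -0.0, -1.0]]
force: [-0.0, 0.3, -3.6]
width: 0.178
finger_force: 30.0
```

Emit:
step_arm(
  motion=[
    [0,0,-0.1,0,-1],
    [0,0,-0.2,0,-1],
    [0,0,-0.3,0,-1],
    [0,0,-0.4,0,-1],
    [0,0,-0.45,0,-1],
    [0,0,-0.45,0,-1],
  ],
)

```text
t: 13.45
position: [0.5497, 0.1041, 0.0943]
ee_rot: [[0.908, 0.418, -0.0], [0.418, -0.908, 0.0], [-0.0, -0.0, -1.0]]
force: [-0.8, 0.4, -1.3]
width: 0.181
finger_force: 30.0
```

Emit:
step_arm(
  motion=[
    [0,0,-0.05,0,-1],
    [0,0,-0.1,0,-1],
    [0,0,-0.1,0,-1],
    [0,0,-0.1,0,-1],
  ],
)

```text
t: 13.85
position: [0.5502, 0.1042, 0.0943]
ee_rot: [[0.908, 0.419, 0.001], [0.419, -0.908, 0.0], [0.001, 0.0, -1.0]]
force: [-3.0, 0.1, 5.0]
width: 0.184
finger_force: 30.0
```

Upward force appears at z = 0.0943, exactly 62 mm above the pick height, so the lid is seated. Release and look.

Emit:
step_arm(
  motion=[
    [0,0,0,0,-0.5],
    [0,0,0,0,-0.3],
    [0,0,0,0,-0.1],
    [0,0,0,0,-0.1],
    [0,0,2,0,-0.1],
    [0,0,5,0,0.2],
    [0,0,9,0,0.6],
    [-0.5,0.2,13,0,1],
    [-1,0.5,16,0,1],
    [-1.5,0.8,19,0,1],
    [-1.5,0.8,19,0,1],
    [-1.5,0.8,19,0,1],
  ],
)

```text
t: 15.05
position: [0.5349, 0.1121, 0.2835]
ee_rot: [[0.908, 0.419, 0.001], [0.419, -0.908, 0.0], [0.001, 0.001, -1.0]]
force: [0.1, 0.2, -2.0]
width: 0.971
finger_force: 0.0
```

```bash
python3 - <<'E'
from h import *
o,im=shot('wrist','w5.png');_,s=shot('side','side2.png')
print(o['position'])
c=wcam([.5345,.1122,.282],.432)
u,v=proj(c,[.548,.104,.1]).astype(int);print('crop',u-50,v-50)
img=np.zeros((600,800,3),np.uint8);img[:400,:400]=cv2.resize(im[v-50:v+50,u-50:u+50],None,fx=4,fy=4,interpolation=3);img[:,400:]=cv2.resize(s[110:230,190:270],(400,600),interpolation=3)
cv2.imwrite('pics/c5.png',img)
cs=cam('side')
for z in (.04,.071,.089,.115): print(z,(proj(cs,[.549,.104,z])-[190,110])*5+[400,0])
E
```

```text
[0.53492957 0.11208327 0.28350428]
crop 211 107
0.04 [633.31857043 404.4981468 ]
0.071 [630.60299357 346.6390501 ]
0.089 [628.97841276 312.02512359]
0.115 [626.56688132 260.64413253]
```

View pics/c5.png

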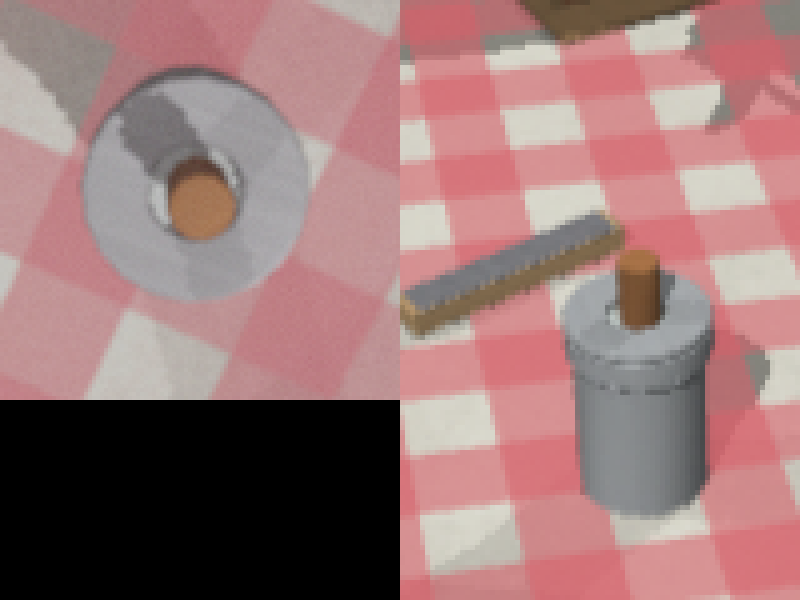

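The inner lid is seated. In the wrist crop the cap centre is at (196.5,187) and the knob top at (202,206). In the side crop the cap overhangs the tin evenly.

```bash
python3 - <<'E'
from h import *
c=wcam([.5345,.1123,.2825],.432)
k=ray(c,(261.5,158.5),.115)[:2];p=ray(c,(260.1,153.75),.089)[:2]
R=np.array([[np.cos(.432),np.sin(.432)],[np.sin(.432),-np.cos(.432)]]).T
rel=[.5495,.1043]
print('knob',k,'cap',p,'bias tool xy',R@(k-rel),'cap-knob tool',R@(p-k))
print('true cap',np.array(rel)+(p-k))
E
```

```text
knob [0.54893129 0.10520913] cap [0.54888556 0.10579091] bias tool xy [-0.00013582 -0.00106372] cap-knob tool [ 0.00020206 -0.00054747]
true cap [0.54945427 0.10488177]
```

Emit:
step_arm(
  motion=[
    [1.5,-0.75,-3,0,1],
    [1.5,-0.75,-7,0,1],
    [1.5,-0.75,-11,0,1],
    [1.5,-0.75,-15,0,1],
    [1.5,-0.75,-18,0,1],
    [1.5,-0.75,-20,0,1],
    [1.5,-0.75,-21.1,0,1],
    [1.5,-0.75,-21.1,0,1],
    [1.5,-0.75,-21.1,0,0.8],
    [1.5,-0.75,-21.1,0,0.6],
    [1.5,-0.75,-21.1,0,0.5],
    [1.5,-0.75,-21.1,0,0.5],
  ],
)

```text
t: 16.35
position: [0.5504, 0.1046, 0.0733]
ee_rot: [[0.908, 0.418, 0.002], [0.418, -0.908, 0.0], [0.002, 0.001, -1.0]]
force: [0.2, -0.9, -0.0]
width: 0.76
finger_force: 0.0
```

Emit:
step_arm(
  motion=[
    [0,0,0,0,0.4],
    [0,0,0,0,0.36],
    [0,0,0,0,0.32],
    [0,0,0,0,0.28],
    [0,0,0,0,0],
    [0,0,0,0,-1],
    [0,0,0,0,-1],
    [0,0,0,0,-1],
  ],
)

```text
t: 17.15
position: [0.5496, 0.1047, 0.0722]
ee_rot: [[0.908, 0.419, -0.0], [0.419, -0.908, 0.0], [-0.0, -0.0, -1.0]]
force: [0.2, 0.1, 1.1]
width: 0.648
finger_force: 30.0
```

Emit:
step_arm(
  motion=[
    [0,0,0.2,0,-1],
    [0,0,0.5,0,-1],
    [0,0,1,0,-1],
    [0,0,1.6,0,-1],
    [0,0,2.4,0,-1],
    [0,0,3.4,0,-1],
    [0,0,4.6,0,-1],
    [0,0,6,0,-1],
    [0,0,7.4,0,-1],
    [0,0,8.5,0,-1],
    [0,0,9,0,-1],
    [0,0,9,0,-1],
  ],
)

```text
t: 18.35
position: [0.5503, 0.1046, 0.1634]
ee_rot: [[0.908, 0.419, 0.002], [0.419, -0.908, 0.0], [0.002, 0.001, -1.0]]
force: [0.4, 0.5, -1.1]
width: 0.648
finger_force: 30.0
```

```bash
python3 - <<'E'
from h import *
o,im=shot('wrist');_,s=shot('side','side3.png');print(o['position'],o['width'],o['force'],o['finger_force'])
img=np.zeros((600,800,3),np.uint8);img[:,:500]=cv2.resize(s[80:230,180:305],(500,600),interpolation=3);img[:225,500:]=cv2.resize(im,(300,225));img[225:450,500:]=cv2.resize(s,(300,225))
cv2.imwrite('pics/c6.png',img)
E
```

```text
[0.55027725 0.10462421 0.16343301] 0.6484393122319836 [ 0.39032684  0.48093896 -1.0962637 ] 29.99947289703414
```

View pics/c6.png

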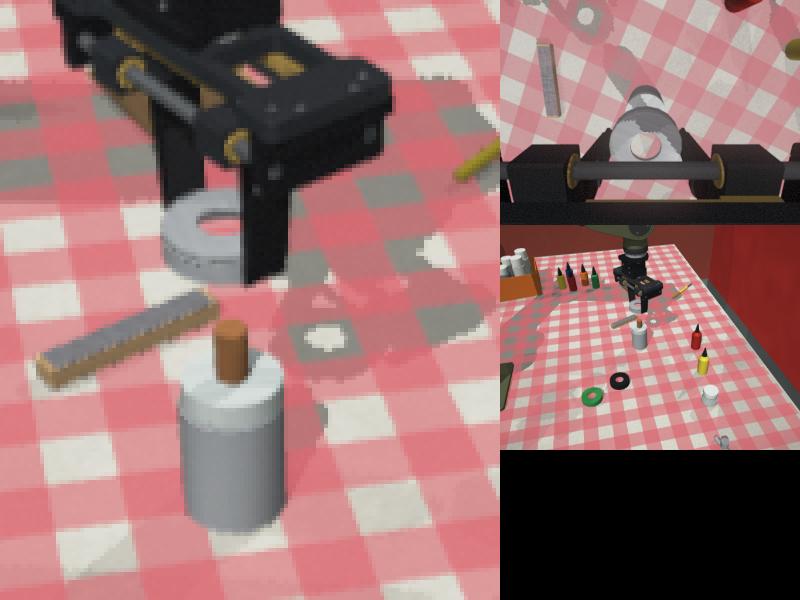

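The cap is held level above the knob (crop about (220,235)), and the inner lid sits flush on the tin at (232,390). The stick is on the table and the bottles and jar are untouched, so I hand in.

```bash
python3 -c "
from bench import arm
print(arm.job_done())"
```

```text
the job is handed in; nothing more can be done
None
```

The job is handed in at about 18 s of the 72 s allowed: the stick lies on the table, the inner lid is seated on the tin, and the outer lid is held level above the knob; nothing was dropped, and the bottles and jar were not touched.

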